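Lift the conveyor's transfer bridge off its ball latch and hold it up

ROBOT

A 6-joint arm with a two-finger parallel gripper is mounted at the origin on the work surface. World frame = base frame: x ahead of the robot, y to its left, z up, the work surface at z = 0. Lengths are in m, angles in rad, forces in N, time in s.
With the tool pointing down it reaches from about 0.3 to 0.85 m from the base axis. Payload 4.2 kg.
Tool frame: the origin (TCP) lies midway between the tips of the shut fingers; the grasp point (between the pads) lies 19 mm behind it; x points along the fingers, y is the direction in which the jaws open and shut, and the axes are right-handed (so a half turn about x gives the same grasp; the last joint's range is limited). The gripper opens to 91 mm and grips with 3 to 60 N. Pads are 32 mm wide; open, the fingers measure 118 mm over their backs; the gripper's body (76 mm by 178 mm) begins 60 mm behind the grasp point.
Start: joints at [-1.337, 0.32, 1.565, -0, 1.257, -0.02], TCP at [0.144, -0.557, 0.214] pointing down, gripper open.
Joint ranges: [-3.11, 3.11], [-0.84, 2.01], [0.21, 2.61], [-1.34, 4.49], [0.05, 2.63], [-2.56, 2.56]. Speed limits (rad/s): [2.57, 2.57, 3.14, 3.14, 3.14, 3.14].

INTERFACE

Orientations are given as a unit quaternion [x, y, z, w].
In Python, from workcell import bot gives the robot as it stands.
- The arm moves only by the tool drive_tool, never from a script. Its argument "motion" is a list of rows, each a list of 7 numbers: the shift along the tool's x, y, z in m, then the turn, a rotation vector about the tool's x, y, z in degrees, then the closure in counts, from 0 (fully open) to 255 (shut). A call has 1 to 12 rows; each row is the pose to reach, as a shift and turn from the pose commanded when the call began, along the tool's axes at that moment; what a row does not reach only later rows make up. A row lasts 1/8 s, in which the tool goes at most 62.5 mm and 10.7 degrees, less where a joint would pass 70% of its speed; a pose out of reach is approached as far as the arm can. A call with a gripper value outside its range is refused whole. The fingers move at their own pace and stop on an object; "grip_force" is the grip in N (left out, the last holds). Time passes only in rows, so rows that repeat a pose let the fingers close. It gives the time, the measured TCP pose, the force and the opening at its end, in the units of the state.
- bot.observe(): the state, without advancing time (a new reading comes with each control period).
- bot.camera(name): name is "side" or "top" or "wrist"; returns a dict with "image" (420x560x3 uint8, red, green, blue), "range_z" (420x560 float32, m along the optical axis (not along the pixel's ray), 0 where there is no reading), "camera_matrix" (3x3 intrinsics, pixels), "k1" (the pictures are not rectified: a ray, as slopes to the right and down, at radius r is drawn at 1 + k1 r^2 times it, then the intrinsics apply), "cam_to_world" (4x4, takes a point from camera to world coordinates). Camera axes: x right, y down, z forward; pixel columns grow to the right and rows downward; lengths in m; the calibration is good to about 2 mm. A picture is of the moment at which its call begins.
- bot.sign_off(): hands the job in, once; it reports no verdict.
The state is a dict: "t": time; "joints": joint angles; "qvel": joint speeds; "effort": joint torques, N m; "tcp_pos": TCP position; "ee_rot": TCP orientation; "ft_force": force on the tool from outside, world axes, zero at the start; "moment": the same for the moment, N m; "finger_gap": finger opening in m.
Only numpy, scipy, OpenCV 4.12 (cv2) and the standard library are available. Lean on these libraries where they do the work, as an engineer would, in place of code of your own. Each camera call takes 0.05 s, during which the arm holds its last target.

TASK

A puck has fallen under the hinged transfer bridge of the little belt line and I want to reach in for it. First push the belt stop across the feed belt as far as it goes, so that no carrier can run into the gap; then pull the bridge's latch knob out sideways against its spring, lift the free end of the bridge off its ball stud by about a hand's breadth (80 mm) and finish while still holding it up there. Leave the carriers, pucks and tools where they are.

Things in the scene. Friction and masses are not known exactly. Their poses are not given: they have to be found in the camera images.
- station: Fixed belt line on an aluminium plate 300 x 720 mm, 20 mm thick. Origin: on the table under the belts' centre line. y runs along the belts: feed conveyor at -y, hinged bridge in the middle, discharge at +y; x across, away from the robot; yaw within 0.2 rad. Belts 60 mm wide, tops at 125 mm; side rails to x +-44 mm, tops at 129 mm. A sensor post 171 mm tall stands at x -54, y +225 mm.
- stop_grip (a point): Middle of the belt stop's grip: upright black block, 14 mm along station x, 36 mm along y, 31 mm tall, its top 15 mm above this point, 168 mm above the table. It stands on a steel blade in a guide at station y -195 mm (guide and blade reach 153 mm above the table). Station x is +126 mm when open, clear of the belt, +61 mm when closed, the blade across the feed belt.
- stop_slide (a joint): Travel of the belt stop in m along station -x (towards the robot): 0 fully open, 0.065 at its end stop across the belt. It starts between 0 and 0.02, has about 2 N of friction and stays where it is left.
- latch_knob (a point): Middle of the latch knob: round black mushroom knob, axis upright: waist 16 mm diameter (9 mm below to 7 mm above this point), cap 24 mm, top 21 mm above, 25 mm wide steel foot 18 mm below. At rest at station x +113, y -75 mm, 155 mm above the table, just outside the coupler, a grey housing 56 x 46 mm on the bridge's end, top 128 mm above the table. It rides on the bridge.
- latch (a joint): How far the latch is pulled out along station +x (sideways, away from the belts), m: 0 shut (steel fork under the ball's flat underside: the bridge cannot rise), 0.016 fully out at its stop. The bridge is free from 0.012. The spring pushes it shut with 5 N at 0, 9 N fully out, so hold it out while the bridge comes off the ball.
- gate (a joint): Angle of the bridge about its hinge in rad: 0 lying level on the ball, grows as its free end (the latch end, -y) rises, up to 1.2. It falls back when let go. 80 mm of lift at the ball is 0.36 rad.
- bridge: The hinged bridge with its coupler: 0.7 kg (may vary by 25 %), belt and rails 222 mm long and 88 mm wide, between the two conveyors. Origin on the hinge axis, axes as the station's while it lies flat.
- bridge_hinge (a point): Point of the hinge axis on the centre line of the belts, 110 mm above the table, at y = +150 mm of the station; the axis is horizontal, along station x. The knob lies 225 mm from it along -y and 45 mm above it when the bridge is level.
- ball (a point): Centre of the fixed steel ball, 25 mm in diameter, on a stud beside the end of the feed conveyor, under the coupler: x = +78, y = -75 mm of the station, 105 mm above the table.
- feed_carrier: Grey workpiece carrier 56 mm square, 12 mm thick, with an aluminium puck of 40 mm diameter (38 mm tall in all), loose on the feed belt before the stop. Origin under its centre. To be left alone.
- empty_carrier: Empty grey workpiece carrier 56 mm square, 12 mm thick, loose on the discharge belt. Origin under its centre. To be left alone.
- fallen_puck: Aluminium puck, 40 mm diameter, 26 mm tall, on the plate under the bridge. Origin under its centre. To be left alone.
- spare_puck: Aluminium puck, 40 mm diameter, 26 mm tall, on the plate on its +x side. Origin under its centre. To be left alone.
- screwdriver: Black-handled screwdriver 170 mm long, lying on the plate on its +x side. Origin under its middle, x along it. To be left alone.
- wrench: Steel wrench 180 mm long lying on the table to the right. Origin under its middle. To be left alone.

How it is judged:
By the outcome, as a careful person would: the job done as asked, in the order asked, and still so for the second after the job is handed in, while the arm keeps its last pose, push and grip.
It also fails if it takes over 42 s, if anything falls off the work surface, if the arm or the gripper's body presses on something with over 40 N, if the wrist force passes 120 N, or if a joint passes its speed limit or range.

## Working session

There is one attempt and no reset: what is moved stays moved. The work goes in short steps, Python scripts to look and compute and a tool call to move; the robot and the scene stay as the last step left them, time stands still between calls to the robot, and variables do not carry over. Pictures are saved under pics/ and viewed, and the job is handed in when it is done.

Besides the shell and the picture viewer there is one more tool, called as name(argument=value, ...) on one line, values as JSON. drive_tool: Moves the arm, as the interface text tells. Its arguments: {"type":"object","properties":{"motion":{"type":"array"},"grip_force":{"type":"number"}},"required":["motion"]}

```bash
mkdir -p pics; ls; cat > h.py <<'E'
import numpy as np, cv2
from workcell import bot
def shot(n,fn):
    c=bot.camera(n); cv2.imwrite(f'pics/{fn}.png',c['image'][:,:,::-1]); np.savez(f'{fn}.npz',**{k:np.array(v) for k,v in c.items()}); return c
def world(c):
    K=np.array(c['camera_matrix']);k1=float(c['k1']);z=c['range_z'];h,w=z.shape
    d=np.array([k1,0,0,0,0.])
    u,v=np.meshgrid(np.arange(w),np.arange(h))
    p=np.stack([u,v],-1).reshape(-1,1,2).astype(np.float64)
    s=cv2.undistortPoints(p,K,d).reshape(h,w,2)
    P=np.dstack([s[...,0]*z,s[...,1]*z,z,np.ones_like(z)])
    W=P@np.array(c['cam_to_world']).T
    W=W[...,:3]; W[z==0]=np.nan
    return W
E
python3 - <<'E'
from h import *
s=bot.observe()
for k,v in s.items(): print(k,np.round(v,4))
for n in('side','top','wrist'):
    c=shot(n,n+'0'); print(n,np.round(c['cam_to_world'],3).tolist(),c['k1'])
E
```

```text
pics
t 0.0
joints [-1.337   0.3203  1.5657 -0.      1.2574 -0.02  ]
qvel [ 0.0002  0.0004  0.0005  0.0007 -0.0003 -0.0003]
effort [-9.00000e-04 -4.12461e+01 -2.31967e+01  7.25000e-02  4.57000e-02
 -1.00000e-04]
tcp_pos [ 0.1442 -0.5561  0.2131]
ee_rot [-0.7014 -0.0901  0.7015 -0.0889]
ft_force [ 0.2157 -0.1749 -0.6701]
moment [ 0.0188  0.0068 -0.0676]
finger_gap 0.091
side [[-0.885, -0.311, 0.347, 0.111], [-0.466, 0.612, -0.639, 0.725], [-0.013, -0.727, -0.687, 0.965], [0.0, 0.0, 0.0, 1.0]] 0.03978659134610002
top [[0.012, -0.988, 0.151, 0.308], [-1.0, -0.01, 0.013, -0.044], [-0.012, -0.151, -0.988, 1.648], [0.0, 0.0, 0.0, 1.0]] -0.13912568800121503
wrist [[0.251, -0.928, -0.276, 0.223], [-0.968, -0.242, -0.069, -0.536], [-0.003, 0.285, -0.959, 0.383], [0.0, 0.0, 0.0, 1.0]] -0.05812155631131294
```

View pics/top0.png

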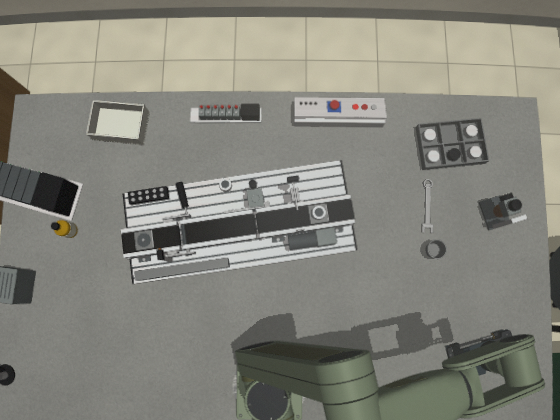

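View pics/side0.png

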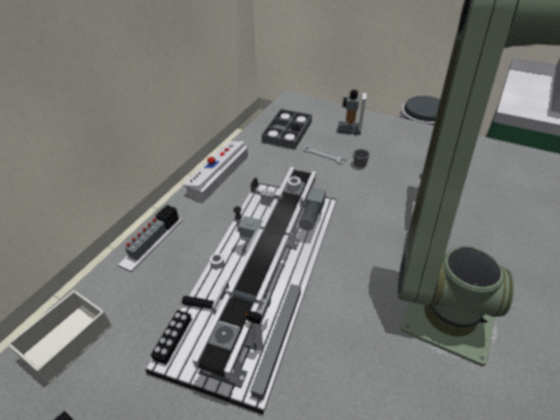

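```bash
python3 - <<'E'
from h import *
c=np.load('top0.npz'); W=world(c)
np.save('Wt.npy',W)
im=c['image']; z=W[...,2]
v=np.clip(np.nan_to_num(z)/0.2*255,0,255).astype(np.uint8)
cv2.imwrite('pics/topz.png',cv2.applyColorMap(v,cv2.COLORMAP_JET))
cv2.imwrite('pics/topbig.png',cv2.resize(im[80:330,100:460,::-1],None,fx=2.2,fy=2.2,interpolation=cv2.INTER_CUBIC))
E
```

```text
(no output)
```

View pics/topbig.png

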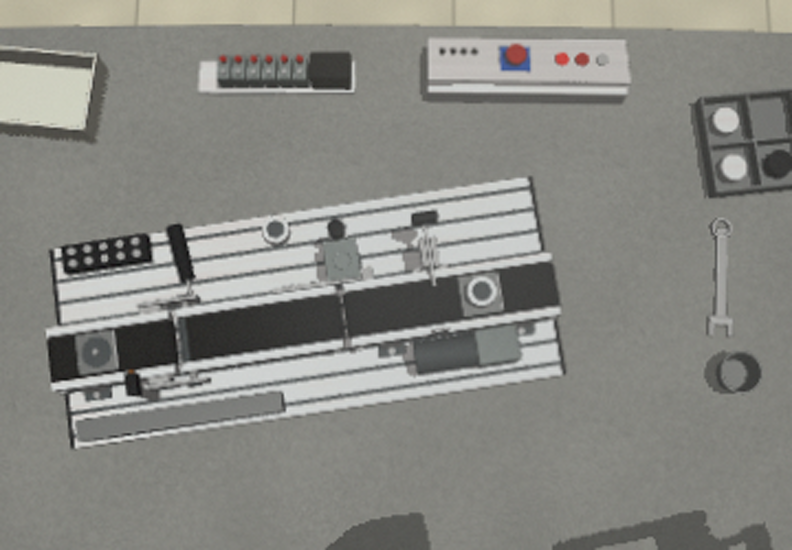

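View pics/topz.png

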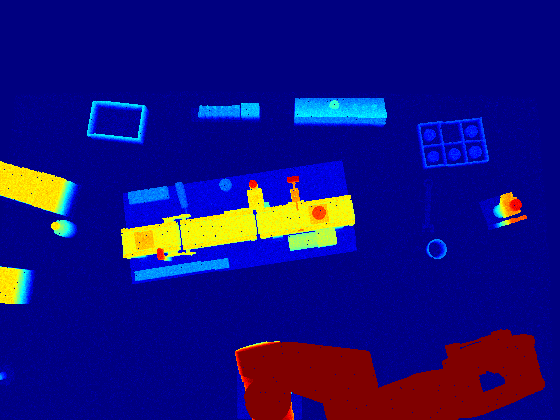

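View pics/wrist0.png

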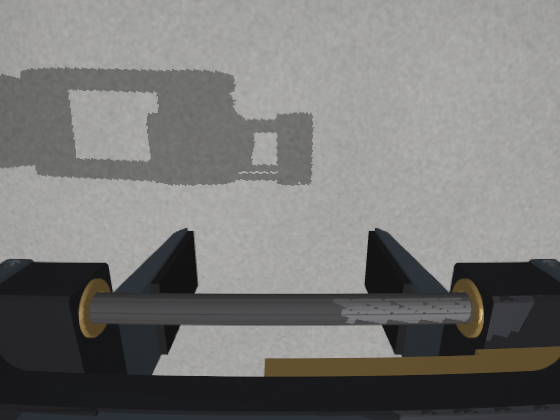

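```bash
python3 - <<'E'
from h import *
W=np.load('Wt.npy'); z=W[...,2]
# rough: heights per region
m=(W[...,0]>0.3)&(W[...,0]<0.75)&(W[...,1]<0.5)&(W[...,1]>-0.5)
m2=m&(z>0.01)&(z<0.03)
ys,xs=np.nonzero(m2)
m2[:160]=m2[:160]
r=np.zeros_like(m2);r[155:290,115:360]=1
P=W[m2&r][:,:2].astype(np.float32)
print(len(P),cv2.minAreaRect(P))
for (u,v) in [(253,184),(253,190),(293,180),(292,186),(225,185),(319,212),(144,240),(124,240),(350,208),(255,197)]:
    print(u,v,W[v,u].round(4))
m3=m&(z>0.14)&(z<0.2)&r
n,l,st,ce=cv2.connectedComponentsWithStats(m3.astype(np.uint8))
for i in range(1,n): print(st[i],ce[i].round(1),np.median(W[l==i],0).round(4),W[l==i][:,2].max())
E
```

```text
10209 ((0.5226428508758545, 0.10712122917175293), (0.43320220708847046, 0.7841891646385193), 1.0949589014053345)
253 184 [0.6105 0.0517 0.1731]
253 190 [0.6009 0.0542 0.1296]
293 180 [ 0.6219 -0.066   0.1809]
292 186 [ 0.6362 -0.0653  0.0214]
225 185 [0.6329 0.1501 0.0442]
319 212 [ 0.53   -0.1432  0.1661]
144 240 [0.4435 0.3784 0.141 ]
124 240 [0.4441 0.4458 0.1233]
350 208 [ 0.5491 -0.2397  0.1265]
255 197 [0.58   0.0479 0.126 ]
[287 176  13  35 199] [294.  189.1] [ 0.5992 -0.0698  0.1498] 0.1905243350130077
[249 180   8   9  56] [252.5 183.7] [0.6115 0.0533 0.1737] 0.1812986358970745
[315 205   1   1   1] [315. 205.] [ 0.5549 -0.133   0.1404] 0.1404405435231415
[320 204   1   1   1] [320. 204.] [ 0.5579 -0.1479  0.1414] 0.14137768436672538
[312 204  16  16 164] [318.9 212.4] [ 0.5299 -0.1433  0.1624] 0.17045034439134232
[309 206   2   1   2] [309.5 206. ] [ 0.5514 -0.1165  0.1419] 0.1427403840070578
[312 206   1   1   1] [312. 206.] [ 0.5512 -0.1238  0.1438] 0.1437617524898569
[325 207   1   1   1] [325. 207.] [ 0.5486 -0.1627  0.1436] 0.14363403935489583
[309 212   1   1   1] [30
[... 1780 characters left out ...]

[152 239   1   1   1] [152. 239.] [0.4469 0.3542 0.1405] 0.14049137661462519
[144 241   3   5   5] [145.2 243. ] [0.4342 0.374  0.1442] 0.14716125094327737
[139 243   2   3   4] [139.2 243.8] [0.4325 0.3926 0.1429] 0.1437286633457464
[149 243   3   2   3] [150.  243.3] [0.4347 0.3598 0.1412] 0.14177418356409843
[136 244   2   2   2] [136.5 244.5] [0.4295 0.4005 0.1422] 0.14355863770213606
[142 246   3   3   3] [143. 247.] [0.4225 0.3806 0.1411] 0.14569118317513663
[136 248   1   1   1] [136. 248.] [0.4191 0.402  0.1406] 0.1405912781272487
[138 249   1   1   1] [138. 249.] [0.4161 0.3952 0.1423] 0.1422573353623382
[157 248   8  12  81] [160.2 253.8] [0.4005 0.321  0.1689] 0.17762595597782682
```

```bash
python3 - <<'E'
from h import *
W=np.load('Wt.npy'); z=W[...,2]
r=np.zeros(z.shape,bool);r[155:290,115:360]=1
# plate: only z 0.012-0.028, denoise
m=(np.abs(z-0.02)<0.008)&r
m=cv2.morphologyEx(m.astype(np.uint8),cv2.MORPH_OPEN,np.ones((3,3)))>0
n,l,st,ce=cv2.connectedComponentsWithStats((m).astype(np.uint8))
P=W[m][:,:2].astype(np.float32)
print(cv2.minAreaRect(P))
# known landmarks fit: knob, post ; grip
b=(np.abs(z-0.125)<0.012)&r
b=cv2.morphologyEx(b.astype(np.uint8),cv2.MORPH_OPEN,np.ones((7,7)))>0
Q=W[b][:,:2].astype(np.float32)
vx,vy,x0,y0=cv2.fitLine(Q,cv2.DIST_HUBER,0,.01,.01).ravel(); print(np.arctan2(-vx,vy),np.arctan2(vx,-vy),cv2.minAreaRect(Q))
k=np.array([.6115,.0533]);p=np.array([.4005,.321])
d=k-p; ds=np.array([.113+.054,-.075-.225])
yaw=np.arctan2(d[1],d[0])-np.arctan2(ds[1],ds[0]);print('yaw lm',yaw,np.hypot(*d),np.hypot(*ds))
for yw in (yaw,):
    R=np.array([[np.cos(yw),-np.sin(yw)],[np.sin(yw),np.cos(yw)]])
    o=(k+p)/2-R@((np.array([.113,-.075])+[-.054,.225])/2)
    print('o',o)
    S=(P-o)@R; print('plate ext',np.percentile(S,[.5,99.5],axis=0))
    S=(Q-o)@R; print('belt ext',np.percentile(S,[.5,99.5],axis=0))
    g=(W[...,:2]-o)@R
    mm=(z>.155)&(np.abs(g[...,1]+.195)<.04)&(g[...,0]>.03)&(g[...,0]<.16)
    print('grip',np.c_[g[mm],z[mm]].mean(0),np.percentile(g[mm],[2,98],axis=0),W[mm].mean(0))
    mm=(z>.165)&(np.hypot(g[...,0]-.113,g[...,1]+.075)<.03)
    print('knob',np.c_[g[mm],z[mm]].mean(0),np.percentile(g[mm],[2,98],axis=0),W[mm].mean(0))
E
```

```text
((0.5201529264450073, 0.10920476913452148), (0.30210062861442566, 0.7329486012458801), 9.250614166259766)
-2.9735005 0.16809219 ((0.5197278261184692, 0.1070546805858612), (0.14983023703098297, 0.7119371294975281), 9.415003776550293)
yaw lm 0.15955450385389225 0.3408581669844512 0.3433496759864497
o [0.48879058 0.10841573]
plate ext [[-0.11850604 -0.36690682]
 [ 0.17939581  0.35809124]]
belt ext [[-0.04305275 -0.35551965]
 [ 0.09971471  0.34348145]]
grip [ 0.10747892 -0.19274667  0.17843642] [[ 0.10171193 -0.20901527]
 [ 0.11580535 -0.17627535]] [ 0.6255276  -0.06480663  0.17843642]
knob [ 0.11328692 -0.07387948  0.17385629] [[ 0.10328441 -0.08445666]
 [ 0.12403708 -0.06330841]] [0.6123764  0.0534735  0.17385629]
```

```bash
cat >> h.py <<'E'
from scipy.spatial.transform import Rotation as Ro
YAW=0.161; O=np.array([.4888,.1084])
def st(x,y,z):
    c,s=np.cos(YAW),np.sin(YAW); return np.array([O[0]+c*x-s*y,O[1]+s*x+c*y,z])
def inv(p):
    c,s=np.cos(YAW),np.sin(YAW); d=np.array(p[:2])-O; return np.array([c*d[0]+s*d[1],-s*d[0]+c*d[1],p[2]])
def target(theta=0,sg=1):
    # tool x down, tilted by theta about station x (top leans to +y)
    y=sg*np.array([np.cos(YAW),np.sin(YAW),0]); sy=np.array([-np.sin(YAW),np.cos(YAW),0])
    x=-(np.cos(theta)*np.array([0,0,1])+np.sin(theta)*sy)
    return Ro.from_matrix(np.c_[x,y,np.cross(x,y)])
def go(p,R):
    s=bot.observe(); C=Ro.from_quat(s['ee_rot'])
    d=C.inv().apply(np.array(p)-s['tcp_pos']); r=(C.inv()*R).as_rotvec(degrees=True)
    print('shift mm',(d*1000).round(1),'turn',r.round(2),'| tcp st',inv(s['tcp_pos']).round(4),'F',np.round(s['ft_force'],1),'gap',round(float(s['finger_gap']),4),'t',s['t'])
E
python3 - <<'E'
from h import *
s=bot.observe();print(Ro.from_quat(s['ee_rot']).as_matrix().round(3))
for sg in(1,-1): go(st(.108,-.195,.27),target(0,sg))
E
```

```text
[[-0.     0.251 -0.968]
 [ 0.001 -0.968 -0.251]
 [-1.    -0.001 -0.   ]]
shift mm [ -56.2 -352.7 -589.8] turn [-8.468e+01 -6.000e-02  6.000e-02] | tcp st [-0.4466 -0.6008  0.2133] F [-0.4  0.1  0.1] gap 0.0914 t 0.15
shift mm [ -56.2 -352.7 -589.8] turn [9.532e+01 6.000e-02 6.000e-02] | tcp st [-0.4466 -0.6008  0.2133] F [-0.4  0.1  0.1] gap 0.0914 t 0.15
```

drive_tool(motion=[[-0.05,0,0,0,0,0,0],[-0.056,-0.035,-0.059,-8,0,0,0],[-0.056,-0.07,-0.118,-17,0,0,0],[-0.056,-0.105,-0.177,-26,0,0,0],[-0.056,-0.14,-0.236,-35,0,0,0],[-0.056,-0.175,-0.295,-44,0,0,0],[-0.056,-0.21,-0.354,-53,0,0,0],[-0.056,-0.245,-0.413,-62,0,0,0],[-0.056,-0.28,-0.472,-71,0,0,80],[-0.056,-0.32,-0.531,-80,0,0,80],[-0.056,-0.353,-0.59,-84.7,0,0,80],[-0.056,-0.353,-0.59,-84.7,0,0,80]])

```text
t: 1.65
tcp_pos: [0.6277, -0.0653, 0.2697]
ee_rot: [0.458, 0.539, -0.458, 0.539]
ft_force: [1.0, 0.1, 0.7]
finger_gap: 0.0624
```

```bash
python3 - <<'E'
from h import *
go(st(.108,-.195,.27),target())
c=shot('wrist','wrist1'); W=world(c); np.save('Ww.npy',W)
shot('side','side1')
g=np.stack([(W[...,:2]-O)@np.array([np.cos(YAW),np.sin(YAW)]),(W[...,:2]-O)@np.array([-np.sin(YAW),np.cos(YAW)])],-1);z=W[...,2]
mm=(z>.155)&(z<.185)&(np.abs(g[...,1]+.195)<.04)&(g[...,0]>.03)&(g[...,0]<.16)
if mm.any(): print('grip',np.median(np.c_[g[mm],z[mm]],0),np.percentile(g[mm],[2,98],axis=0))
mm=(z>.165)&(z<.185)&(np.hypot(g[...,0]-.113,g[...,1]+.075)<.03)
if mm.any():print('knob',np.median(np.c_[g[mm],z[mm]],0),np.percentile(g[mm],[2,98],axis=0))
E
```

```text
shift mm [-0.3 -1.3  1.3] turn [0.06 0.02 0.02] | tcp st [ 0.1093 -0.1937  0.2697] F [1.  0.1 0.7] gap 0.0624 t 1.65
grip [ 0.11190321 -0.1898253   0.18201407] [[ 0.10496888 -0.20914471]
 [ 0.11824585 -0.17562937]]
knob [ 0.11647062 -0.0740476   0.17407839] [[ 0.105929   -0.0843335 ]
 [ 0.12711634 -0.06370889]]
```

View pics/wrist1.png

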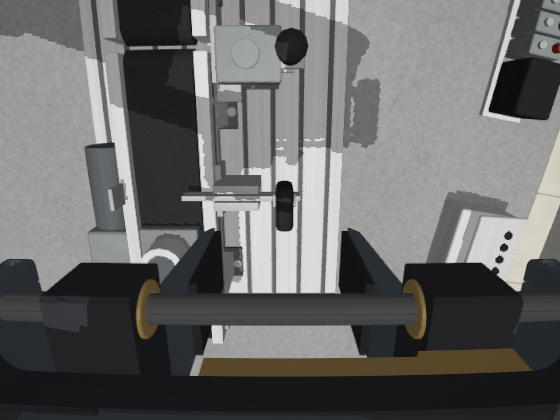

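drive_tool(motion=[[0.05,0,0,0,0,0,80],[0.09,0,0,0,0,0,80],[0.112,0,0,0,0,0,80],[0.112,0,0,0,0,0,80],[0.112,0,0,0,0,0,255],[0.112,0,0,0,0,0,255],[0.112,0,0,0,0,0,255],[0.112,0,0,0,0,0,255],[0.112,0,0,0,0,0,255],[0.112,0,0,0,0,0,255]], grip_force=15)

```text
t: 3.0
tcp_pos: [0.6273, -0.0669, 0.1583]
ee_rot: [0.458, 0.538, -0.458, 0.539]
ft_force: [2.2, -0.1, 0.6]
finger_gap: 0.0139
```

```bash
python3 - <<'E'
from h import *
go(st(.061,-.195,.158),target())
shot('side','side2');shot('wrist','wrist2')
E
```

```text
shift mm [  0.2 -47.6  -0.3] turn [ 0.03  0.02 -0.1 ] | tcp st [ 0.1086 -0.1952  0.1583] F [ 2.2 -0.1  0.6] gap 0.0139 t 3.0
```

View pics/wrist2.png

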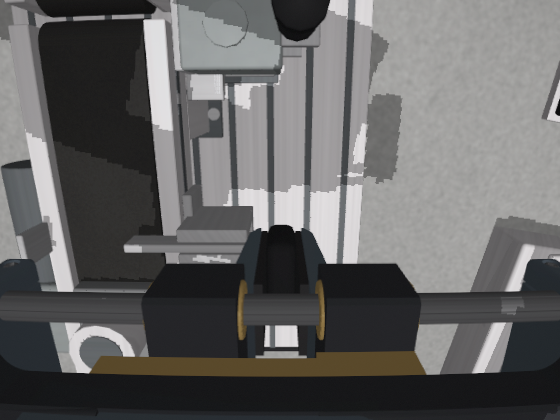

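drive_tool(motion=[[0,-0.012,0,0,0,0,255],[0,-0.024,0,0,0,0,255],[0,-0.036,0,0,0,0,255],[0,-0.044,0,0,0,0,255],[0,-0.047,0,0,0,0,255],[0,-0.049,0,0,0,0,255],[0,-0.05,0,0,0,0,255]])

```text
t: 3.98
tcp_pos: [0.5838, -0.0741, 0.1583]
ee_rot: [0.462, 0.535, -0.454, 0.542]
ft_force: [19.3, 5.0, -8.6]
finger_gap: 0.0141
```

```bash
python3 - <<'E'
from h import *
go(st(.061,-.195,.158),target())
E
```

```text
shift mm [ 0.3 -3.5 -0.3] turn [-0.03  0.04 -0.9 ] | tcp st [ 0.0645 -0.1953  0.1583] F [19.3  5.  -8.6] gap 0.0141 t 3.975
```

drive_tool(motion=[[0,-0.002,0,0,0,0,255],[0,-0.004,0,0,0,0,255],[0,-0.004,0,0,0,0,255],[0,-0.004,0,0,0,0,255]])

```text
t: 4.47
tcp_pos: [0.5837, -0.0741, 0.1583]
ee_rot: [0.464, 0.533, -0.452, 0.544]
ft_force: [28.7, 5.6, -13.4]
finger_gap: 0.0142
```

```bash
python3 - <<'E'
from h import *
go(st(.061,-.195,.158),target())
c=shot('wrist','wrist3');W=world(c);cs=shot('side','side3')
cv2.imwrite('pics/side3b.png',cv2.resize(cs['image'][150:400,150:360,::-1],None,fx=2.4,fy=2.4,interpolation=cv2.INTER_CUBIC))
E
```

```text
shift mm [ 0.2 -3.5 -0.3] turn [-0.04  0.07 -1.35] | tcp st [ 0.0645 -0.1953  0.1583] F [ 28.7   5.6 -13.4] gap 0.0142 t 4.475
```

View pics/wrist3.png

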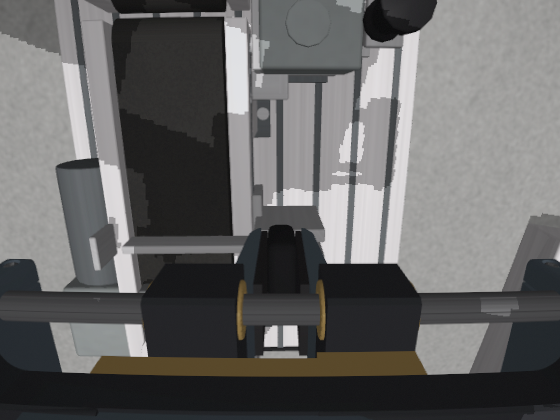

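View pics/side3b.png

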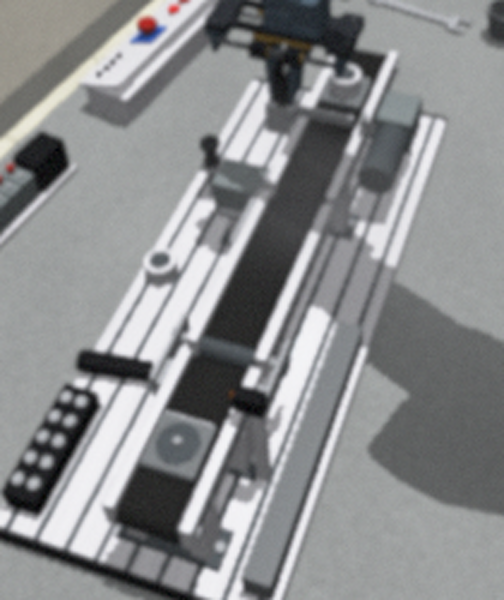

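drive_tool(motion=[[0,0.005,0,0,0,0,255],[0,0.0085,0,0,0,0,255],[0,0.0085,0,0,0,0,140],[0,0.0085,0,0,0,0,140],[0,0.0085,0,0,0,0,140],[-0.03,0.0085,0,0,0,0,130],[-0.07,0.0085,0,0,0,0,130],[-0.1,0.0085,0,0,0,0,130],[-0.1,0.0485,-0.04,0,0,0,120],[-0.1,0.0575,-0.09,0,0,0,110],[-0.1,0.0575,-0.09,0,0,0,110]])

```text
t: 5.95
tcp_pos: [0.6151, 0.0253, 0.2574]
ee_rot: [0.457, 0.54, -0.457, 0.539]
ft_force: [0.2, -0.8, 0.0]
finger_gap: 0.0521
```

```bash
sed -i 's/O=np.array(\[.4888,.1084\])/O=np.array([.4922,.1089])/' h.py; python3 - <<'E'
from h import *
go(st(.113,-.0745,.150),target())
c=shot('top','top4');cw=shot('wrist','wrist4')
cv2.imwrite('pics/top4b.png',cv2.resize(c['image'][150:300,110:370,::-1],None,fx=3,fy=3,interpolation=cv2.INTER_CUBIC))
for n,c in (('top',c),('wrist',cw)):
    W=world(c);z=W[...,2]
    g=np.stack([(W[...,:2]-O)@np.array([np.cos(YAW),np.sin(YAW)]),(W[...,:2]-O)@np.array([-np.sin(YAW),np.cos(YAW)])],-1)
    for nm,(x,y) in dict(grip=(.061,-.195),knob=(.113,-.075)).items():
        mm=(z>.163)&(z<.19)&(np.hypot(g[...,0]-x,g[...,1]-y)<.03)
        if mm.sum()>5: print(n,nm,mm.sum(),np.c_[g[mm],z[mm]].mean(0).round(4),np.percentile(g[mm],[2,98],axis=0).round(4).tolist())
E
```

```text
shift mm [107.4   5.4 -27.6] turn [ 0.25 -0.05  0.09] | tcp st [ 0.1079 -0.1022  0.2574] F [ 0.2 -0.8  0. ] gap 0.0521 t 5.95
top grip 64 [ 0.0571 -0.1941  0.1795] [[0.0507, -0.2107], [0.0656, -0.1777]]
wrist grip 143 [ 0.0644 -0.2031  0.1809] [[0.0591, -0.2104], [0.0687, -0.1773]]
wrist knob 810 [ 0.1129 -0.0729  0.1738] [[0.1025, -0.0839], [0.1233, -0.0625]]
```

View pics/top4b.png

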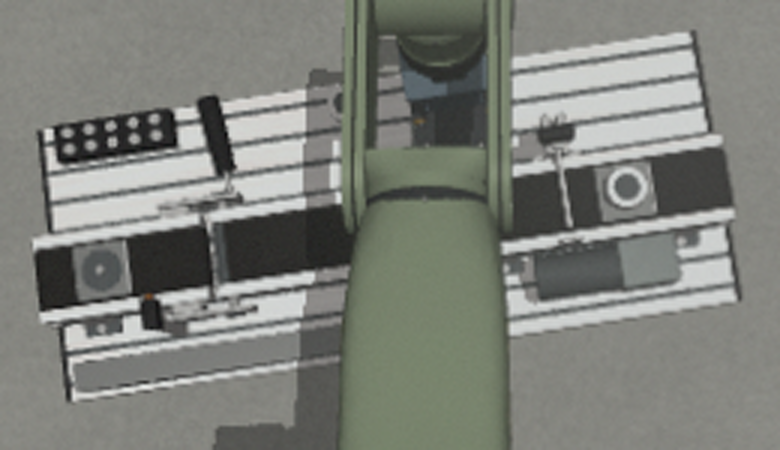

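View pics/wrist4.png

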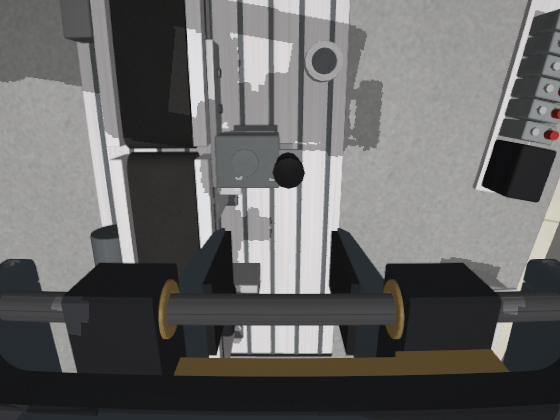

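drive_tool(motion=[[0,0.005,-0.028,0,0,0,110],[0.04,0.005,-0.028,0,0,0,110],[0.08,0.005,-0.028,0,0,0,110],[0.107,0.005,-0.028,0,0,0,110],[0.107,0.005,-0.028,0,0,0,110],[0.107,0.005,-0.028,0,0,0,255],[0.107,0.005,-0.028,0,0,0,255],[0.107,0.005,-0.028,0,0,0,255],[0.107,0.005,-0.028,0,0,0,255],[0.107,0.005,-0.028,0,0,0,255]], grip_force=45)

```text
t: 7.3
tcp_pos: [0.6161, 0.0507, 0.152]
ee_rot: [0.458, 0.538, -0.458, 0.539]
ft_force: [-2.0, -1.6, 5.3]
finger_gap: 0.0219
```

```bash
python3 - <<'E'
from h import *
go(st(.113+.0165,-.0745,.150),target())
c=shot('wrist','wrist5');shot('side','side5')
E
```

```text
shift mm [ 2.  16.5 -2.8] turn [ 0.03  0.03 -0.04] | tcp st [ 0.113  -0.0773  0.152 ] F [-2.  -1.6  5.3] gap 0.0219 t 7.3
```

View pics/wrist5.png

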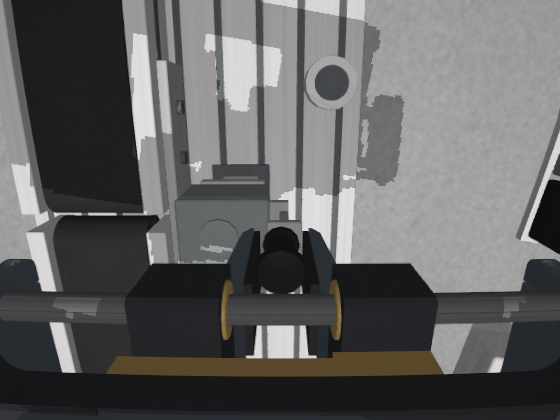

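```bash
python3 - <<'E'
from h import *
a=cv2.imread('pics/wrist5.png')[200:330,200:360]; b=cv2.imread('pics/side5.png')[150:280,190:330]
cv2.imwrite('pics/z5.png',cv2.resize(a,None,fx=4.5,fy=4.5,interpolation=cv2.INTER_CUBIC))
cv2.imwrite('pics/z5s.png',cv2.resize(b,None,fx=4.5,fy=4.5,interpolation=cv2.INTER_CUBIC))
E
```

```text
(no output)
```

View pics/z5.png

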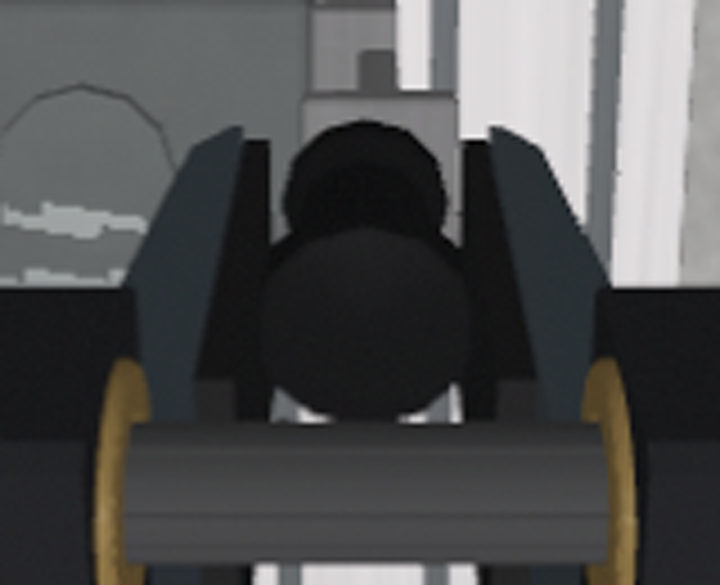

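View pics/z5s.png

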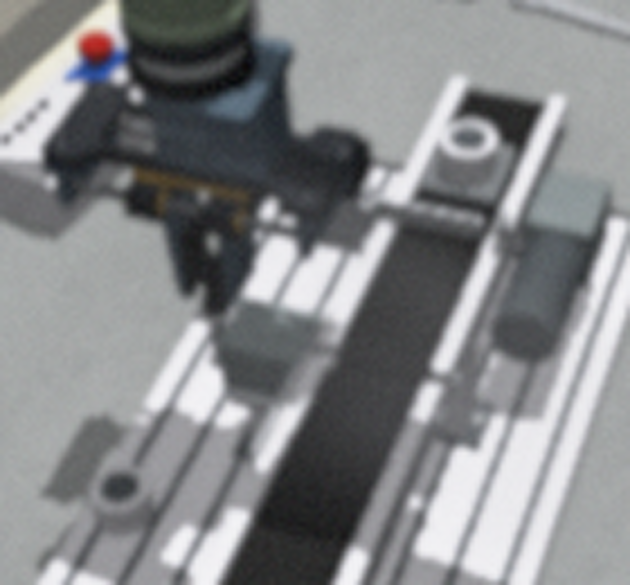

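drive_tool(motion=[[0,0.004,0,0,0,0,255],[0,0.008,0,0,0,0,255],[0,0.012,0,0,0,0,255],[0,0.016,0,0,0,0,255],[0,0.018,0,0,0,0,255],[0,0.02,0,0,0,0,255],[0,0.02,0,0,0,0,255]])

```text
t: 8.28
tcp_pos: [0.632, 0.0533, 0.1519]
ee_rot: [0.456, 0.541, -0.46, 0.537]
ft_force: [-11.3, -2.7, 11.5]
finger_gap: 0.0218
```

```bash
python3 - <<'E'
from h import *
go(st(.113+.0165,-.0745,.150),target())
E
```

```text
shift mm [ 1.9  0.5 -2.8] turn [0.04 0.02 0.47] | tcp st [ 0.129  -0.0773  0.1519] F [-11.3  -2.7  11.5] gap 0.0218 t 8.275
```

```bash
python3 -c "
import numpy as np
for t in [.02,.05,.09,.13,.17,.21,.25,.29,.33,.36,.38]:
    c,s=np.cos(t),np.sin(t); print(t,'x',round(-(.2273*s+.042*c-.042)*1e3,1),'z',round(-(.2273-.2273*c+.042*s)*1e3,1),'deg',round(-np.degrees(t),2))"
```

```text
0.02 x -4.5 z -0.9 deg -1.15
0.05 x -11.3 z -2.4 deg -2.86
0.09 x -20.3 z -4.7 deg -5.16
0.13 x -29.1 z -7.4 deg -7.45
0.17 x -37.8 z -10.4 deg -9.74
0.21 x -46.5 z -13.7 deg -12.03
0.25 x -54.9 z -17.5 deg -14.32
0.29 x -63.2 z -21.5 deg -16.62
0.33 x -71.4 z -25.9 deg -18.91
0.36 x -77.4 z -29.4 deg -20.63
0.38 x -81.3 z -31.8 deg -21.77
```

First part of the lift, then a check.

drive_tool(motion=[[-0.0045,0,-0.001,0,-1.15,0,255],[-0.0113,0,-0.0024,0,-2.9,0,255],[-0.0203,0,-0.0047,0,-5.2,0,255],[-0.0291,0,-0.0074,0,-7.5,0,255],[-0.0291,0,-0.0074,0,-7.5,0,255]])

```text
t: 8.9
tcp_pos: [0.6305, 0.0595, 0.1787]
ee_rot: [0.423, 0.504, -0.491, 0.572]
ft_force: [-8.8, -6.8, -1.8]
finger_gap: 0.0223
```

```bash
python3 - <<'E'
from h import *
go(st(.129,-.0699,.181),target(.13))
c=shot('wrist','wrist6')
cs=shot('side','side6')
cv2.imwrite('pics/side6b.png',cv2.resize(cs['image'][130:300,170:350,::-1],None,fx=3.4,fy=3.4,interpolation=cv2.INTER_CUBIC))
E
```

```text
shift mm [-2.4  0.3 -0.7] turn [0.12 0.28 0.61] | tcp st [ 0.1286 -0.0709  0.1787] F [-8.8 -6.8 -1.8] gap 0.0223 t 8.9
```

View pics/side6b.png

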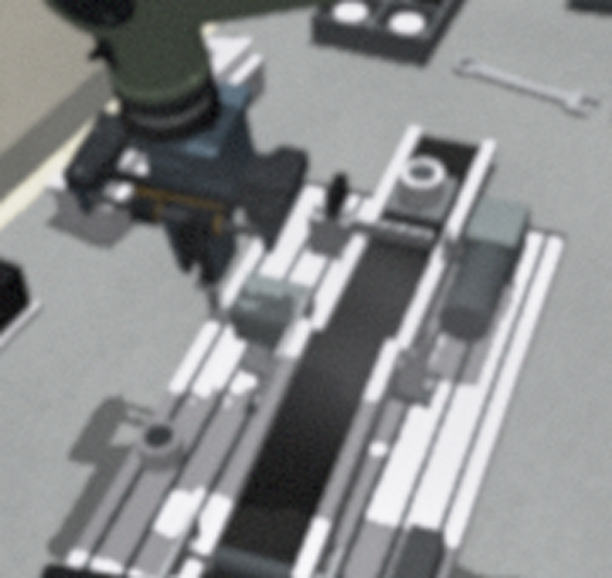

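View pics/wrist6.png

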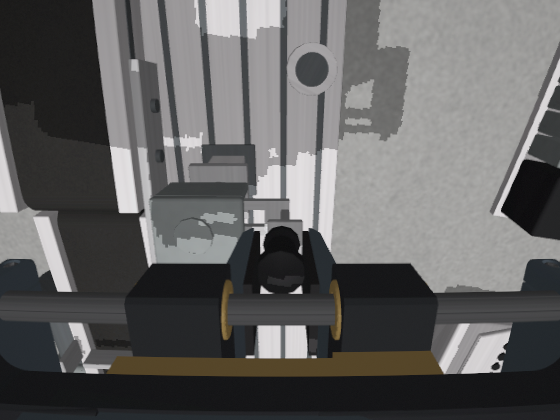

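```bash
cat > chk.py <<'E'
from h import *
import sys
c=np.load(sys.argv[1]);W=world(c);z=W[...,2];g=W[...,:2]-O
cc,s=np.cos(YAW),np.sin(YAW);x=g[...,0]*cc+g[...,1]*s;y=-g[...,0]*s+g[...,1]*cc
# coupler top + bridge rail: fit z vs y
m=(x>.055)&(x<.1)&(y>-.11)&(y<-.02)&(z>.1)&(z<.26)
print(m.sum())
for a in np.arange(-.11,-.0,.01):
    k=m&(y>=a)&(y<a+.01)
    if k.sum()>5: print('coupler',round(a+.005,3),np.median(z[k]).round(4),np.percentile(z[k],90).round(4))
m=(x>-.04)&(x<.044)
for a in np.arange(-.12,.14,.03):
    k=m&(y>=a)&(y<a+.03)&(z>.1)&(z<.3)
    if k.sum()>5: print('belt',round(a+.015,3),np.median(z[k]).round(4))
E
python3 chk.py wrist6.npz; echo; python3 chk.py side6.npz
```

```text
7191
coupler -0.085 0.1552 0.1561
coupler -0.075 0.1551 0.1576
coupler -0.065 0.1539 0.1567
coupler -0.055 0.1516 0.2569
coupler -0.045 0.1482 0.2576
coupler -0.035 0.255 0.257
coupler -0.025 0.2569 0.2594
belt -0.105 0.1242
belt -0.075 0.1238
belt -0.045 0.1471
belt -0.015 0.1443
belt 0.015 0.1408
belt 0.045 0.1373
belt 0.075 0.1351

317
coupler -0.095 0.1543 0.156
coupler -0.085 0.1553 0.1567
coupler -0.075 0.1549 0.1573
coupler -0.065 0.1552 0.1581
coupler -0.055 0.1492 0.1546
coupler -0.045 0.1414 0.1519
belt -0.105 0.1253
belt -0.075 0.1256
belt -0.045 0.1479
belt -0.015 0.1448
belt 0.015 0.1412
belt 0.045 0.1376
belt 0.075 0.134
belt 0.105 0.1306
belt 0.135 0.1273
```

drive_tool(motion=[[-0.009,0,-0.002,0,-2.3,0,255],[-0.0203,0,-0.0047,0,-5.2,0,255],[-0.0291,0,-0.0074,0,-7.5,0,255],[-0.0378,0,-0.0104,0,-9.8,0,255],[-0.0465,0,-0.0137,0,-12,0,255],[-0.0549,0,-0.0175,0,-14.3,0,255],[-0.0549,0,-0.0175,0,-14.3,0,255],[-0.0549,0,-0.0175,0,-14.3,0,255]])

```text
t: 10.0
tcp_pos: [0.6269, 0.0829, 0.2312]
ee_rot: [0.359, 0.428, -0.54, 0.629]
ft_force: [-7.7, -6.9, -0.1]
finger_gap: 0.0222
```

```bash
python3 - <<'E'
from h import *
go(st(.129,-.0454,.2334),target(.38))
c=shot('wrist','wrist7')
cs=shot('side','side7')
cv2.imwrite('pics/side7b.png',cv2.resize(cs['image'][130:300,170:350,::-1],None,fx=3.4,fy=3.4,interpolation=cv2.INTER_CUBIC))
E
python3 chk.py wrist7.npz; echo; python3 chk.py side7.npz
```

```text
shift mm [-2.8  0.2 -0.9] turn [0.08 0.29 0.62] | tcp st [ 0.1288 -0.0473  0.2312] F [-7.7 -6.9 -0.1] gap 0.0222 t 10.0
6514
coupler -0.075 0.1147 0.2126
coupler -0.065 0.211 0.2129
coupler -0.055 0.2091 0.2117
coupler -0.045 0.2035 0.2077
coupler -0.035 0.1986 0.2013
belt -0.105 0.1243
belt -0.075 0.1106
belt -0.045 0.1955
belt -0.015 0.1897
belt 0.015 0.1781
belt 0.045 0.1665
belt 0.075 0.159

304
coupler -0.075 0.2132 0.2147
coupler -0.065 0.2118 0.2139
coupler -0.055 0.2099 0.2129
coupler -0.045 0.2029 0.2076
coupler -0.035 0.1969 0.2018
belt -0.105 0.1252
belt -0.075 0.1253
belt -0.045 0.1957
belt -0.015 0.1903
belt 0.015 0.1788
belt 0.045 0.1672
belt 0.075 0.1557
belt 0.105 0.1442
belt 0.135 0.1329
```

View pics/side7b.png

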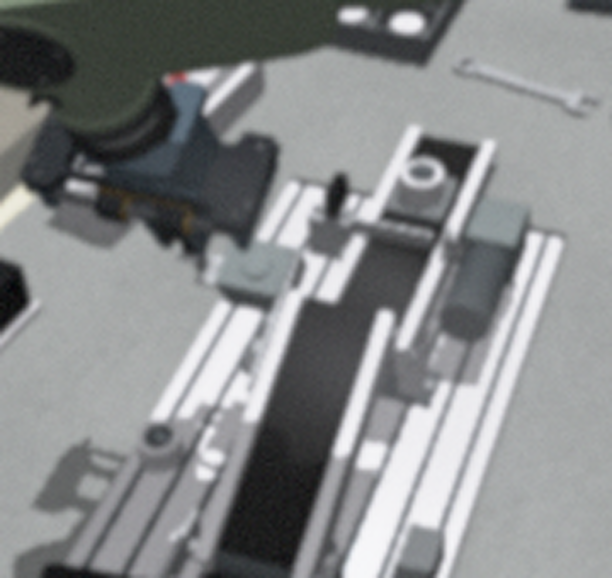

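View pics/wrist7.png

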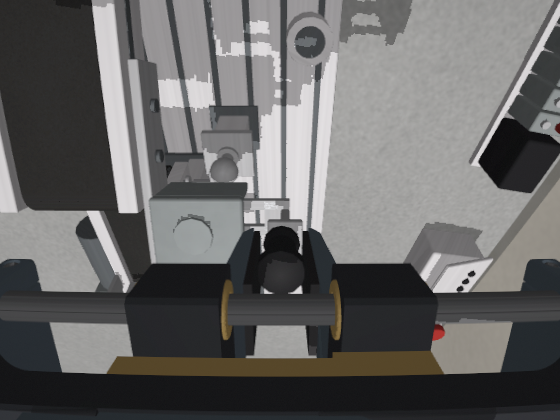

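drive_tool(motion=[[-0.0023,0,-0.0005,0,-0.6,0,255],[-0.0023,0,-0.0005,0,-0.6,0,255],[-0.0023,0,-0.0005,0,-0.6,0,255],[-0.0023,0,-0.0005,0,-0.6,0,255],[-0.0023,0,-0.0005,0,-0.6,0,255],[-0.0023,0,-0.0005,0,-0.6,0,255],[-0.0023,0,-0.0005,0,-0.6,0,255],[-0.0023,0,-0.0005,0,-0.6,0,255]])

```text
t: 11.1
tcp_pos: [0.6267, 0.084, 0.233]
ee_rot: [0.357, 0.425, -0.542, 0.631]
ft_force: [-7.4, -7.7, -0.4]
finger_gap: 0.0218
```

```bash
python3 - <<'E'
from h import *
s=bot.observe();print(s['tcp_pos'],s['finger_gap'],np.abs(s['qvel']).max())
cs=shot('side','side8');ct=shot('top','top8')
for n in ('side0.npz','side8.npz'):
    W=world(np.load(n));z=W[...,2];g=W[...,:2]-O
    c,q=np.cos(YAW),np.sin(YAW);x=g[...,0]*c+g[...,1]*q;y=-g[...,0]*q+g[...,1]*c
    m=(z>.165)&(z<.19)&(np.abs(y+.195)<.025)&(x>.03)&(x<.15);print(n,'grip',x[m].mean(),y[m].mean())
    m=(z>.157)&(z<.17)&(np.abs(y+.257)<.035)&(abs(x)<.03);print('feed puck',x[m].mean(),y[m].mean())
E
python3 chk.py side8.npz | grep belt
```

```text
[0.62667141 0.08397562 0.23301112] 0.02182972960304264 0.0019379461324522543
side0.npz grip 0.10519995278037518 -0.1885218831786939
feed puck -0.002164426307952143 -0.2503458928897274
side8.npz grip 0.05767475853066973 -0.18681798737420333
feed puck -0.0021358642454094062 -0.25071033407636645
belt -0.105 0.1255
belt -0.075 0.1169
belt -0.045 0.1976
belt -0.015 0.1924
belt 0.015 0.1806
belt 0.045 0.1684
belt 0.075 0.1571
belt 0.105 0.1449
belt 0.135 0.1331
```

View pics/top8.png

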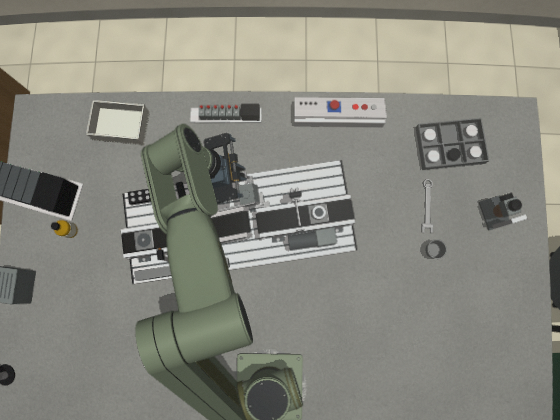

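```bash
python3 -c "
from workcell import bot
print(bot.sign_off())"
```

```text
the job is handed in; nothing more can be done
None
```

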